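# Shut the kettle and switch it on

## Robot

A 6-joint arm with a two-finger parallel gripper is mounted at the origin on a cart in front of the work surface, level with it; the furniture and walls round the work are solid. World frame = base frame: x ahead of the robot, y to its left, z up, the work surface at z = 0. Lengths are in m, angles in rad, forces in N, time in s.
With the tool pointing down it reaches from about 0.35 to 0.725 m from the base axis. Payload 4.3 kg.
Tool frame: the origin (TCP) lies midway between the tips of the shut fingers; the grasp point (between the pads) lies 19 mm behind it (ctrl.tcp_to_grasp is the distance from the TCP to the grasp point, in m); z points along the fingers, y is the line along which they close (so a half turn about z gives the same grasp; the last joint's range is limited). The gripper opens to 85 mm and grips with 20 to 120 N. Pads are 22 mm wide; open, the fingers measure 114 mm over their backs; the gripper's body (76 mm by 85 mm) begins 54 mm behind the grasp point. The pads swing forward as they close: fully open they stand 13 mm farther back than shut.
Start: joints at [-1.384, 0.377, 0.081, 1.274, 0, 1.46], TCP at [0.168, -0.55, 0.231] pointing down, gripper open.
Joint ranges: [-2.72, 2.72], [-0.84, 1.66], [-1.02, 1.22], [-1.77, 2.12], [-1.37, 1.28], [-3.14, 3.14]. Speed limits (rad/s): [2.57, 2.57, 3.14, 3.14, 3.14, 3.14].

## Interface

Orientations are given as a unit quaternion [x, y, z, w].
In Python, from workcell import status, cams, ctrl gives the robot as it stands.
- The arm moves only by the tool servo_tool, never from a script. Its argument "commands" is one flat list of numbers, 5 for each row, row after row: the shift along the tool's x, y, z in mm, then the turn about the tool's z in rad, then the finger opening in mm, from 0 to 85.4. In form: [tx, ty, tz, spin, fingers, tx, ty, tz, spin, fingers, ...]. A call has 1 to 8 rows; each row shifts and turns the commanded pose from where the row before left it, along the tool's axes as they then stand; what a row does not reach is not made up. A row lasts 1/12 s, in which the tool goes at most 41.7 mm and 7.16 degrees, less where a joint would pass 70% of its speed; a pose out of reach is approached as far as the arm can. A call with a gripper value outside its range is refused whole. The fingers move at their own pace and stop on an object; "force" is the grip in N (left out, the last holds). Time passes only in rows, so rows that do not move let the fingers close. It gives the time, the measured TCP pose, the force, the opening and the grip force at its end, in the units of the state.
- status.get_obs(): the state, without advancing time (a new reading comes with each control period).
- cams.camera(name): name is "scene" or "top"; returns (picture, depth): 384x512x3 uint8, blue, green, red; 384x512 float32, m along the optical axis (not along the pixel's ray), 0 where there is no reading.
- cams.camera_model(name): a dict with "mtx" (3x3 intrinsics, pixels), "dist" ([k1, k2, p1, p2, k3] as OpenCV has them; the pictures are not rectified), "view" (4x4, takes a point from world to camera coordinates). Camera axes: x right, y down, z forward; pixel columns grow to the right and rows downward; lengths in m; the calibration is good to about 2 mm. A picture is of the moment at which its call begins. camera_model takes no time and is no camera call.
- ctrl.finish_job(): hands the job in; it is judged then, once.
The state is a dict: "clock": time; "joints": joint angles; "joint_velocities": joint speeds; "joint_efforts": joint torques, N m; "ee_pos": TCP position; "tool_rot": TCP orientation; "wrist_force": force on the tool from outside, world axes, zero at the start; "moment": the same for the moment, N m; "gripper_width": finger opening in m; "gripper_force": force on a finger pad.
Only numpy, scipy, OpenCV 4.12 (cv2) and the standard library are available. Lean on these libraries where they do the work, as an engineer would, in place of code of your own. Each camera call takes 0.05 s, during which the arm holds its last target. There are 200 camera calls.

## Task

Make the kettle ready to boil: with your fingertips, press its open lid fully shut, and only then flip the red switch lever on top of its handle down past the middle so that it snaps over to on and stays there. Do this by touch alone: the kettle stays standing on its power base, never lifted, tipped or turned round, and the tea things and the rest of the worktop are left as they are.

Things in the scene. Friction and masses are not known exactly. Their poses are not given: they have to be found in the camera images.
- kettle: Steel kettle with black foot and handle, about 1.3 kg, loose, standing in its power base. Origin: centre of its underside, 17 mm above the worktop. z up, +x to the spout, -x to the handle. Rim 165 mm up, mouth 104 mm wide, foot 152 mm across; handle top 174 mm up, back of the handle 124 mm from the axis. Some 15 N down on the lever's end begins to tip it.
- power_base: Black round power base on the worktop, 172 mm across, 23 mm high, fixed; the kettle's foot stands on its floor inside a 5 mm high rim. Origin: centre of its underside. A thin black lead runs from its back to the wall.
- kettle_lid (a joint): Lid angle in rad: 0 fully shut, grows as it opens upward, up to 1.2. Flat disc, 111 mm across, 10 mm thick, black rim, steel middle, hinged at the handle side. Open, it leans up with its top face toward the handle and its free edge on the spout side raised. The stiff hinge (0.05 N m, no spring) holds any angle; pressed down on its top face, it turns shut.
- lid_hinge (a point): Point on the lid's hinge axis (level, along the kettle's y), 57 mm from the kettle's axis on the handle side, 168 mm above the kettle's origin. Lid shut, its steel top lies 176 mm above the kettle's origin.
- lid_edge (a point): Point on the top of the lid's free edge, 110 mm from the hinge; moves with the lid. Lid shut: on the spout side, 174 mm above the kettle's origin.
- kettle_switch (a joint): Angle of the red switch lever in rad: 0 up (off), 0.35 level (the middle), 0.7 down (on). A spring drives it from the middle to the nearer end: it takes about 4 to 5 N down on the pad to reach the middle, then it snaps on by itself. It turns about a level axis along the kettle's y, 94 mm from the kettle's axis toward the handle, 180 mm above its origin.
- lever_pad (a point): Middle of the upper face of the pad (14 mm long, 20 mm wide) at the end of the red switch lever, which is 43 mm long and points away from the kettle over the back of the handle; the pad lies 35 mm from the lever's axis. Off, the lever slopes 20 degrees up, pad 197 mm above the kettle's origin; on, 20 degrees down, pad 173 mm above it.
- coffee_maker: Black drip coffee maker, fixed, 330 mm high and 244x171 mm in plan, standing to the right of and behind the kettle: go round or over it. Origin: centre of its underside; +x is its back. A wall shelf and a corner cupboard hang about 0.5 m above the worktop behind and to the left of the kettle.
- mug: Green mug, 90 mm across, 92 mm high, loose. Origin: centre of its underside.
- teaspoon: Steel teaspoon, 139 mm long, loose. Origin: centre of its underside.
- tea_box: Black box of tea, 59x102x72 mm, loose. Origin: centre of its underside.
- sugar_tin: Red tin with a white lid, 72 mm across, 94 mm high, loose. Origin: centre of its underside.
- filters: Beige packet of coffee filters, 85x120x28 mm, loose. Origin: centre of its underside.
- salt: Glass salt shaker with a grey top, 44 mm across, 90 mm high, loose. Origin: centre of its underside.

How it is judged:
By the outcome, as a careful person would: the job done as asked, in the order asked, and still so for the second after the job is handed in, with the robot touching nothing.
It also fails if it takes over 38 s, if anything falls off the work surface, if the arm or the gripper's body presses on something with over 40 N, if the wrist force passes 120 N, or if a joint passes its speed limit or range.

## Working session

There is one attempt and no reset: what is moved stays moved. The work goes in short steps, Python scripts to look and compute and a tool call to move; the robot and the scene stay as the last step left them, time stands still between calls to the robot, and variables do not carry over. Pictures are saved under pics/ and viewed, at most 10 in all, crops included, and the job is handed in when it is done.

Besides the shell and the picture viewer there is one more tool, called after "Request:" by a JSON object that holds its "name" and its "arguments", one argument or row to a line. servo_tool: Moves the arm, as the interface text tells. Its arguments: {"type":"object","properties":{"commands":{"type":"array"},"force":{"type":"number"}},"required":["commands"]}

```bash
mkdir -p pics; cat > h.py <<'E'
import numpy as np, cv2
from workcell import status, cams, ctrl
def cap(n):
    im,d=cams.camera(n); np.savez(f'pics/{n}.npz',im=im,d=d); return im,d
def pts(n,d):
    m=cams.camera_model(n); h,w=d.shape
    uv=np.stack(np.meshgrid(np.arange(w),np.arange(h)),-1).reshape(-1,1,2).astype(np.float64)
    r=cv2.undistortPoints(uv,np.array(m['mtx']),np.array(m['dist'])).reshape(h,w,2)
    c=np.dstack([r[...,0]*d,r[...,1]*d,d]); V=np.array(m['view'])
    p=(c-V[:3,3])@V[:3,:3]; p[d<=0]=np.nan; return p
E
python3 - <<'E'
from h import *
o=status.get_obs(); print({k:np.round(v,3) for k,v in o.items()})
ims=[]
for n in('scene','top'):
    im,d=cap(n); cv2.imwrite(f'pics/{n}0.png',cv2.resize(im,(800,600)))
    m=cams.camera_model(n);V=np.array(m['view']);print(n,-V[:3,:3].T@V[:3,3],V[2,:3])
E
```

```text
{'clock': np.float64(0.0), 'joints': array([-1.384,  0.378,  0.08 ,  1.274, -0.   ,  1.461]), 'joint_velocities': array([ 0.001, -0.001, -0.001, -0.001, -0.001, -0.   ]), 'joint_efforts': array([ 2.0000e-03, -4.6362e+01,  2.6987e+01,  2.1000e-02,  0.0000e+00,
       -0.0000e+00]), 'ee_pos': array([ 0.168, -0.549,  0.23 ]), 'tool_rot': array([ 0.989,  0.148, -0.   , -0.001]), 'wrist_force': array([0.098, 0.813, 0.821]), 'moment': array([-0.033,  0.008,  0.01 ]), 'gripper_force': np.float64(0.0), 'gripper_width': np.float64(0.085)}
scene [-0.21693789  0.46360003  0.74769855] [ 0.70488463 -0.41166413 -0.57764202]
top [0.28627457 0.01945623 1.7408371 ] [ 0.12095881 -0.00472337 -0.99264629]
```

View pics/scene0.png

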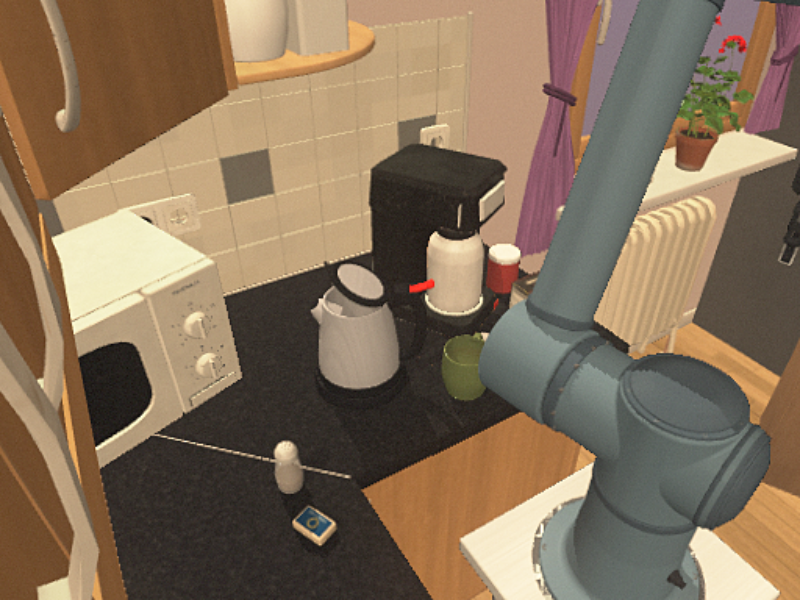

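View pics/top0.png

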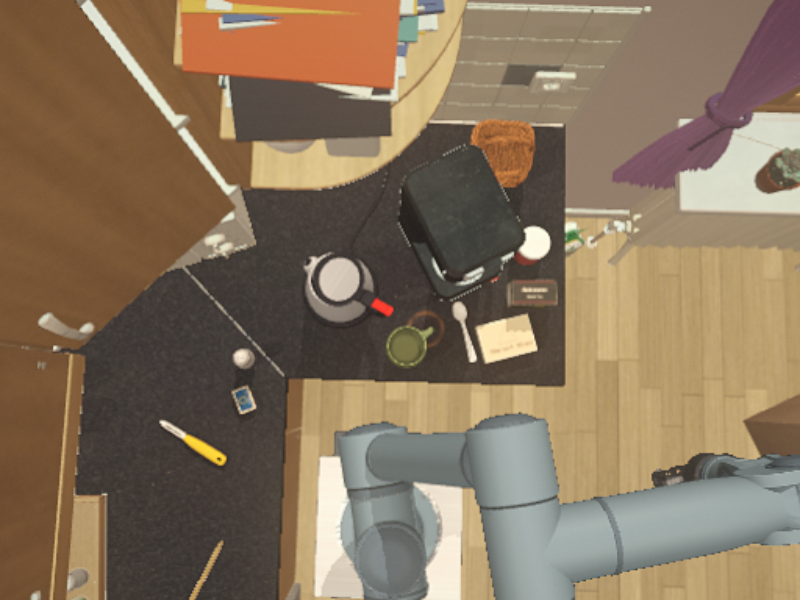

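The scene view shows the kettle at about (358,340), its lid open at (360,283), the red lever at (422,287), the mug at (465,365) and the coffee maker behind. In the top view the lid is at (340,280), the lever at (382,306) pointing to the robot's right, and the mug at (407,347).

```bash
python3 - <<'E'
from h import *
for n in('scene','top'):
    f=np.load(f'pics/{n}.npz'); im=f['im'];d=f['d']; p=pts(n,d)
    hsv=cv2.cvtColor(im,cv2.COLOR_BGR2HSV)
    red=(((hsv[...,0]<6)|(hsv[...,0]>174))&(hsv[...,1]>180)&(hsv[...,2]>90)&np.isfinite(p[...,2]))
    R=p[red]; R=R[(R[:,2]>.15)&(R[:,2]<.3)&(R[:,0]>.3)&(R[:,1]<.3)&(R[:,1]>-.12)]
    c=R.mean(0); u,s,vt=np.linalg.svd(R-c); v=vt[0]; t=(R-c)@v
    print(n,'red',len(R),c.round(4),v.round(3),'ends',(c+v*t.min()).round(3),(c+v*t.max()).round(3), R.min(0).round(3),R.max(0).round(3))
    K=np.isfinite(p[...,2])&(np.abs(p[...,0]-c[0]-.06)<.2)&(np.abs(p[...,1]-c[1]-.08)<.2)&(p[...,2]>.185)&(p[...,2]<.33)&~red
    # lid: connected to lid pixel
    seed=(int(360*.64),int(280*.64)) if n=='scene' else (int(340*.64),int(280*.64))
    print('seed',p[seed[1],seed[0]])
    K&=np.abs(p-p[seed[1],seed[0]]).max(-1)<.09
    L=p[K]; 
    # ransac plane
    best=None;rng=np.random.default_rng(0)
    for _ in range(300):
        a,b,e=L[rng.choice(len(L),3,False)]; nn=np.cross(b-a,e-a); q=np.linalg.norm(nn)
        if q<1e-6: continue
        nn/=q; ins=np.abs((L-a)@nn)<.003
        if best is None or ins.sum()>best.sum(): best=ins
    P=L[best];c=P.mean(0);nn=np.linalg.svd(P-c)[2][2]; nn*=np.sign(nn[2])
    i=P[:,2].argmax(); j=P[:,2].argmin()
    print('lid',len(L),len(P),c.round(4),'n',nn.round(3),'tilt',np.arccos(nn[2]).round(3),'az',np.arctan2(nn[1],nn[0]).round(3),'hi',P[i].round(3),'lo',P[j].round(3))
    # surroundings heights in area
    m=(np.isfinite(p[...,2]))&(p[...,0]>.3)&(p[...,2]>.02)
    # power base rim: z in .016-.03
    B=p[(p[...,2]>.018)&(p[...,2]<.03)&(np.hypot(p[...,0]-c[0],p[...,1]-c[1])<.13)]
    x=np.linalg.lstsq(np.c_[2*B[:,:2],np.ones(len(B))],(B[:,:2]**2).sum(1),rcond=None)[0]
    print('base',len(B),x[:2].round(4),np.sqrt(x[2]+x[0]**2+x[1]**2).round(4))
E
```

```text
scene red 80 [0.4608 0.0316 0.2076] [ 0.584  0.744 -0.325] ends [0.448 0.016 0.215] [0.473 0.047 0.201] [0.445 0.013 0.2  ] [0.481 0.052 0.216]
seed [0.51274181 0.12004529 0.22093294]
lid 1003 746 [0.5107 0.1202 0.2186] n [-0.256 -0.421  0.87 ] tilt 0.515 az -2.118 hi [0.535 0.159 0.244] lo [0.477 0.076 0.185]
base 321 [0.5219 0.1274] 0.0793
top red 83 [0.4626 0.0275 0.2072] [-0.478 -0.79   0.384] ends [0.473 0.045 0.199] [0.451 0.008 0.217] [0.447 0.006 0.187] [0.481 0.047 0.218]
seed [0.5135479  0.11393141 0.21607156]
lid 1019 584 [0.5125 0.1134 0.2185] n [-0.279 -0.425  0.861] tilt 0.533 az -2.151 hi [0.538 0.153 0.249] lo [0.474 0.076 0.186]
base 135 [0.5204 0.1229] 0.0811
```

```bash
python3 - <<'E'
from h import *
for n in('scene','top'):
    f=np.load(f'pics/{n}.npz'); p=pts(n,f['d']).reshape(-1,3)
    p=p[np.isfinite(p[:,2])&(p[:,0]>.36)]
    for lo,hi in((.26,.36),(.36,.5),(.5,.7),(.7,1.0)):
        q=p[(p[:,2]>lo)&(p[:,2]<hi)]
        for nm,c in(('lid',(.536,.148)),('pad',(.453,.014))):
            if len(q):
                r=np.hypot(q[:,0]-c[0],q[:,1]-c[1]); i=r.argsort()[:3]
                print(n,lo,nm,r[i[0]].round(3),q[i[0]].round(3))
    q=p[(p[:,2]>.3)&(p[:,2]<.36)]; q=q[np.abs(q[:,1])<.35]
    print(n,'cm',[ (q[i].round(3).tolist()) for i in (q[:,0].argmin(),q[:,0].argmax(),q[:,1].argmin(),q[:,1].argmax())])
E
```

```text
scene 0.26 lid 0.196 [0.622 0.323 0.26 ]
scene 0.26 pad 0.117 [ 0.521 -0.081  0.297]
scene 0.36 lid 0.389 [0.925 0.146 0.382]
scene 0.36 pad 0.471 [0.924 0.036 0.401]
scene 0.5 lid 0.072 [0.607 0.159 0.543]
scene 0.5 pad 0.183 [0.622 0.086 0.537]
scene cm [[0.51, -0.115, 0.319], [0.942, -0.212, 0.313], [0.93, -0.35, 0.331], [0.929, 0.35, 0.356]]
top 0.26 lid 0.19 [0.618 0.319 0.263]
top 0.26 pad 0.122 [ 0.52  -0.088  0.273]
top 0.36 lid 0.466 [ 0.928 -0.104  0.435]
top 0.36 pad 0.49 [ 0.928 -0.104  0.435]
top 0.5 lid 0.072 [0.608 0.153 0.546]
top 0.5 pad 0.182 [0.618 0.091 0.544]
top 0.7 lid 0.055 [0.591 0.144 0.836]
top 0.7 pad 0.147 [0.6   0.019 0.834]
top cm [[0.51, -0.11, 0.323], [0.936, -0.205, 0.328], [0.929, -0.35, 0.346], [0.691, -0.007, 0.326]]
```

Request:
{"name": "servo_tool", "arguments": {
  "commands": [0,0,-8,-0.12,0,0,0,-8,-0.12,0,0,0,-8,-0.12,0,0,0,-8,-0.12,0,0,0,-8,-0.12,0,0,0,-8,-0.12,0,0,0,0,0,0],
  "force": 30
}}

```text
clock: 0.68
ee_pos: [0.1683, -0.5504, 0.2805]
tool_rot: [0.873, 0.488, -0.0, 0.001]
wrist_force: [-0.2, 0.1, 0.9]
gripper_width: 0.0005
gripper_force: 0.0
```

Request:
{"name": "servo_tool", "arguments": {
  "commands": [34,-5,0,0,0,34,-5,0,0,0,34,-5,0,0,0,34,-5,0,0,0,34,-5,0,0,0,34,-5,0,0,0,34,-5,0,0,0,34,-5,0,0,0]
}}

```text
clock: 1.35
ee_pos: [0.2773, -0.2956, 0.2785]
tool_rot: [0.875, 0.485, 0.0, -0.0]
wrist_force: [0.8, 0.1, 0.2]
gripper_width: -0.0001
gripper_force: 0.0
```

Request:
{"name": "servo_tool", "arguments": {
  "commands": [34,-5,0,0,0,34,-5,0,0,0,34,-5,0,0,0,34,-5,0,0,0,34,-5,0,0,0,34,-5,0,0,0,34,-5,0,0,0,0,0,0,0,0]
}}

```text
clock: 2.02
ee_pos: [0.3736, -0.0718, 0.2787]
tool_rot: [0.872, 0.489, 0.001, -0.001]
wrist_force: [-0.9, -0.4, -1.5]
gripper_width: -0.0
gripper_force: 0.0
```

Request:
{"name": "servo_tool", "arguments": {
  "commands": [36,3,0,0,0,36,3,0,0,0,36,3,0,0,0,36,3,0,0,0,36,3,0,0,0,36,3,0,0,0,36,3,0,0,0,0,0,0,0,0]
}}

```text
clock: 2.68
ee_pos: [0.5258, 0.1302, 0.2772]
tool_rot: [0.873, 0.487, 0.0, -0.001]
wrist_force: [0.0, -0.7, -0.1]
gripper_width: -0.0
gripper_force: 0.0
```

```bash
python3 - <<'E'
from h import *
im,d=cap('scene'); cv2.imwrite('pics/s1.png',cv2.resize(im[60:340,60:433],None,fx=2,fy=2))
E
```

```text
(no output)
```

View pics/s1.png

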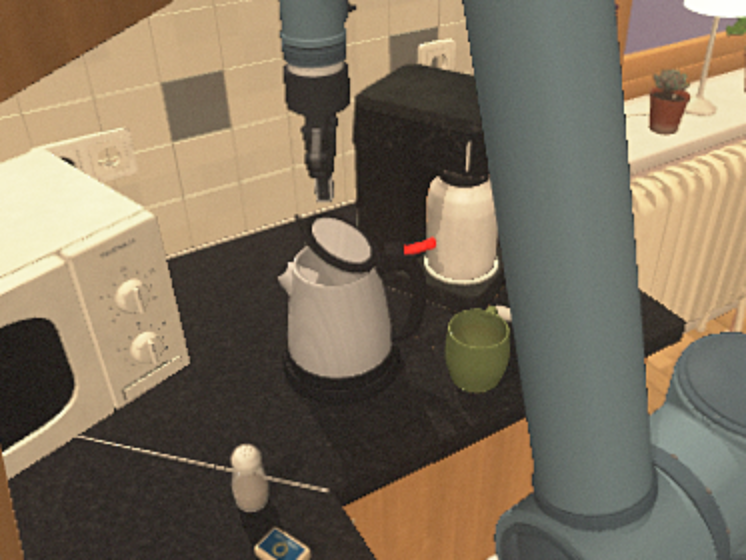

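The fingertips at (323,190) in the crop are above the open lid at (342,243), and nothing has been disturbed. Now pressing down.

Request:
{"name": "servo_tool", "arguments": {
  "commands": [0,0,10,0,0,0,0,10,0,0,0,0,10,0,0,0,0,8,0,0,0,0,8,0,0,0,0,8,0,0,0,0,8,0,0,0,0,8,0,0]
}}

```text
clock: 3.4
ee_pos: [0.5232, 0.1263, 0.2088]
tool_rot: [0.874, 0.486, 0.0, 0.0]
wrist_force: [0.1, 0.5, 1.5]
gripper_width: 0.0
gripper_force: 0.3
```

Request:
{"name": "servo_tool", "arguments": {
  "commands": [0,0,4,0,0,0,0,4,0,0,0,0,3,0,0,0,0,0,0,0]
}}

```text
clock: 3.73
ee_pos: [0.5229, 0.1265, 0.1977]
tool_rot: [0.874, 0.487, -0.0, -0.0]
wrist_force: [-0.4, -1.2, 0.2]
gripper_width: 0.0002
gripper_force: 0.0
```

Request:
{"name": "servo_tool", "arguments": {
  "commands": [0,0,2,0,0,0,0,2,0,0,0,0,1,0,0,0,0,0,0,0]
}}

```text
clock: 4.07
ee_pos: [0.5232, 0.1265, 0.1932]
tool_rot: [0.874, 0.487, -0.0, 0.0]
wrist_force: [-0.5, 0.1, 0.5]
gripper_width: -0.0002
gripper_force: 0.0
```

Request:
{"name": "servo_tool", "arguments": {
  "commands": [0,0,1,0,0,0,0,1,0,0,0,0,0,0,0]
}}

```text
clock: 4.32
ee_pos: [0.5233, 0.1266, 0.1928]
tool_rot: [0.874, 0.487, 0.001, 0.0]
wrist_force: [-2.1, -1.0, 8.5]
gripper_width: 0.0
gripper_force: 4.2
```

Request:
{"name": "servo_tool", "arguments": {
  "commands": [0,0,1,0,0,0,0,0,0,0]
}}

```text
clock: 4.48
ee_pos: [0.5233, 0.1266, 0.1927]
tool_rot: [0.874, 0.487, 0.001, 0.001]
wrist_force: [-5.2, -0.7, 13.7]
gripper_width: -0.0003
gripper_force: 6.7
```

Request:
{"name": "servo_tool", "arguments": {
  "commands": [0,0,-5,0,0,0,0,-10,0,0,0,0,-15,0,0,0,0,-15,0,0,0,0,-15,0,0,0,0,0,0,0]
}}

```text
clock: 4.98
ee_pos: [0.5249, 0.1267, 0.2537]
tool_rot: [0.874, 0.487, 0.002, 0.001]
wrist_force: [0.4, 0.9, 1.2]
gripper_width: 0.0003
gripper_force: 0.0
```

Request:
{"name": "servo_tool", "arguments": {
  "commands": [-32,0,0,0,0,-32,0,0,0,0,-32,0,0,0,0,-32,0,0,0,0,-32,0,0,0,0,-32,0,0,0,0,-32,0,0,0,0,0,0,0,0,0]
}}

```text
clock: 5.65
ee_pos: [0.4026, -0.0672, 0.2498]
tool_rot: [0.875, 0.484, -0.001, 0.0]
wrist_force: [-0.2, 1.3, -0.5]
gripper_width: 0.0002
gripper_force: 0.0
```

```bash
python3 - <<'E'
from h import *
V=[]
for n in('scene','top'):
    im,d=cap(n); p=pts(n,d)
    V.append(cv2.resize(im[100:290,150:360] if n=='scene' else im[120:260,160:315],(400,360)))
    hsv=cv2.cvtColor(im,cv2.COLOR_BGR2HSV)
    red=(((hsv[...,0]<6)|(hsv[...,0]>174))&(hsv[...,1]>180)&(hsv[...,2]>90)&np.isfinite(p[...,2]))
    R=p[red]; R=R[(R[:,2]>.15)&(R[:,2]<.3)&(R[:,0]>.3)&(R[:,1]<.3)&(R[:,1]>-.12)]
    print(n,'red',len(R),R.mean(0).round(4) if len(R) else 0)
    L=p[(np.hypot(p[...,0]-.521,p[...,1]-.124)<.048)&(p[...,2]>.17)&(p[...,2]<.26)]
    A=np.c_[L[:,:2]-[.521,.124],np.ones(len(L))]; print('lid',len(L),np.linalg.lstsq(A,L[:,2],rcond=None)[0].round(4),np.percentile(L[:,2],[5,50,95]).round(4))
    B=p[(p[...,2]>.018)&(p[...,2]<.03)&(np.hypot(p[...,0]-.521,p[...,1]-.124)<.13)]
    x=np.linalg.lstsq(np.c_[2*B[:,:2],np.ones(len(B))],(B[:,:2]**2).sum(1),rcond=None)[0]
    print('base',len(B),x[:2].round(4))
cv2.imwrite('pics/c2.png',np.hstack(V))
E
```

```text
scene red 80 [0.4609 0.0314 0.2076]
lid 580 [0.0035 0.0079 0.192 ] [0.1899 0.1921 0.1939]
base 331 [0.5215 0.1276]
top red 84 [0.4627 0.0278 0.2077]
lid 701 [-0.004  -0.0158  0.192 ] [0.1859 0.1921 0.1979]
base 150 [0.5205 0.1228]
```

View pics/c2.png

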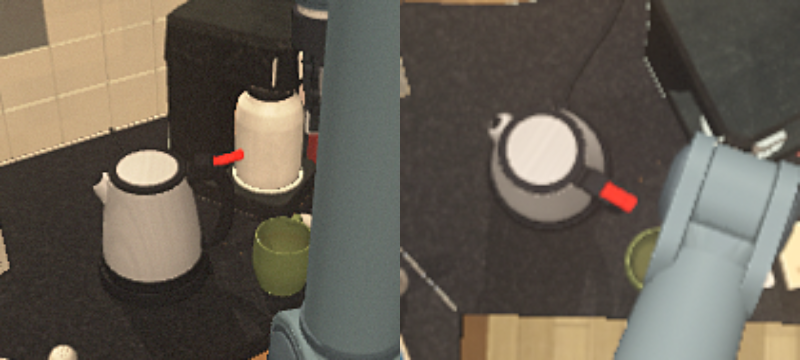

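The lid is flat and shut at (147,168) in the left crop, and the lever is still up at (228,158). The kettle has not moved. Next, the lever.

Request:
{"name": "servo_tool", "arguments": {
  "commands": [24,0,0,0,0,24,0,0,0,0,24,0,0,0,0,24,-2,0,0,0,0,0,0,0,0,0,0,0,0,0]
}}

```text
clock: 6.25
ee_pos: [0.4546, 0.0206, 0.2497]
tool_rot: [0.873, 0.489, -0.0, -0.0]
wrist_force: [0.4, -0.1, -0.8]
gripper_width: -0.0005
gripper_force: 0.0
```

Request:
{"name": "servo_tool", "arguments": {
  "commands": [0,0,10,0,0,0,0,10,0,0,0,0,8,0,0,0,0,0,0,0]
}}

```text
clock: 6.58
ee_pos: [0.4527, 0.0187, 0.2205]
tool_rot: [0.874, 0.487, -0.001, -0.001]
wrist_force: [-0.3, 0.7, 0.3]
gripper_width: -0.0005
gripper_force: 0.0
```

Request:
{"name": "servo_tool", "arguments": {
  "commands": [-3,0,2,0,0,0,0,3,0,0,0,0,3,0,0,0,0,0,0,0]
}}

```text
clock: 6.92
ee_pos: [0.4525, 0.0153, 0.2145]
tool_rot: [0.874, 0.486, -0.0, 0.001]
wrist_force: [-1.5, -2.4, 4.2]
gripper_width: 0.0001
gripper_force: 2.2
```

Request:
{"name": "servo_tool", "arguments": {
  "commands": [0,0,2,0,0,0,0,2,0,0,0,0,2,0,0,0,0,0,0,0]
}}

```text
clock: 7.25
ee_pos: [0.4528, 0.0162, 0.2081]
tool_rot: [0.874, 0.487, 0.0, 0.0]
wrist_force: [-0.2, -0.7, 1.2]
gripper_width: -0.0001
gripper_force: 0.9
```

Request:
{"name": "servo_tool", "arguments": {
  "commands": [0,0,2,0,0,0,0,2,0,0,0,0,2,0,0,0,0,2,0,0,0,0,0,0,0]
}}

```text
clock: 7.67
ee_pos: [0.452, 0.0165, 0.1995]
tool_rot: [0.873, 0.487, -0.0, -0.001]
wrist_force: [-0.2, -0.2, -0.4]
gripper_width: -0.0
gripper_force: 0.0
```

Request:
{"name": "servo_tool", "arguments": {
  "commands": [0,0,-10,0,0,0,0,-20,0,0,0,0,-20,0,0,0,0,-20,0,0,0,0,-10,0,0,0,0,0,0,0]
}}

```text
clock: 8.17
ee_pos: [0.454, 0.0162, 0.2826]
tool_rot: [0.873, 0.487, 0.002, 0.001]
wrist_force: [0.2, -0.2, -0.3]
gripper_width: 0.0002
gripper_force: 0.0
```

Request:
{"name": "servo_tool", "arguments": {
  "commands": [-25,0,0,0,0,-25,0,0,0,0,-25,0,0,0,0,-25,0,0,0,0,0,0,0,0,0]
}}

```text
clock: 8.58
ee_pos: [0.3977, -0.0709, 0.2792]
tool_rot: [0.874, 0.485, -0.001, -0.0]
wrist_force: [0.5, 0.6, -0.4]
gripper_width: 0.0003
gripper_force: 0.0
```

```bash
python3 - <<'E'
from h import *
V=[]
for n in('scene','top'):
    im,d=cap(n); p=pts(n,d)
    V.append(cv2.resize(im[100:290,150:360] if n=='scene' else im[120:260,160:315],(400,360)))
    hsv=cv2.cvtColor(im,cv2.COLOR_BGR2HSV)
    red=(((hsv[...,0]<6)|(hsv[...,0]>174))&(hsv[...,1]>180)&(hsv[...,2]>90)&np.isfinite(p[...,2]))
    R=p[red]; R=R[(R[:,2]>.15)&(R[:,2]<.3)&(R[:,0]>.3)&(R[:,1]<.3)&(R[:,1]>-.12)]
    print(n,'red',len(R),R.mean(0).round(4) if len(R) else 0)
    L=p[(np.hypot(p[...,0]-.521,p[...,1]-.124)<.048)&(p[...,2]>.17)&(p[...,2]<.26)]
    print('lid',len(L),np.percentile(L[:,2],[5,50,95]).round(4))
cv2.imwrite('pics/c3.png',np.hstack(V))
E
```

```text
scene red 70 [0.4607 0.0301 0.1936]
lid 579 [0.1897 0.1921 0.194 ]
top red 87 [0.4627 0.0274 0.195 ]
lid 704 [0.1863 0.192  0.1978]
```

View pics/c3.png

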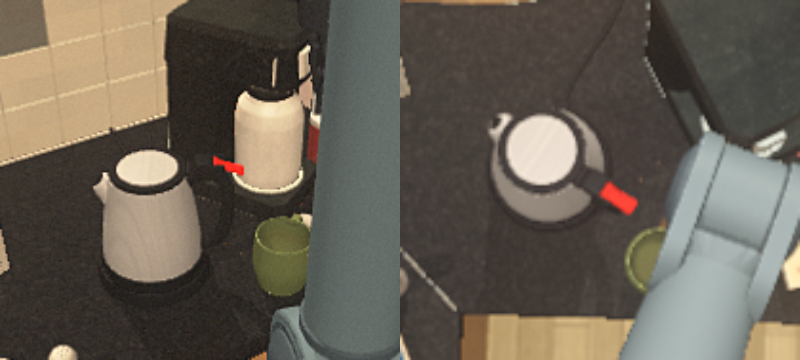

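The lever now slopes down at (228,165), which is on. The lid is shut at (147,168) and the kettle has not moved. Handing the job in.

```bash
python3 -c "
from workcell import ctrl
print(ctrl.finish_job())"
```

```text
the job is handed in; nothing more can be done
None
```

I pressed the kettle lid fully shut, then flipped the switch lever, which snapped to on and stayed there; the kettle did not move, nothing else was touched, and the job was handed in at about 9 s.

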